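Move the filling spout to the other quick coupling

TASK

Move the filling spout of the water station to the station's free outlet: slide the sprung sleeve of its quick coupling down until the spout pops up, pull the spout out so that the sleeve springs back up, then push it down into the free coupling until it locks there, fully home, with its sleeve sprung up again. Leave it upright and pointing out over the drip grid. Do not force the spout in the couplings, and leave the tumbler, paper cup, tub and soap bottle where they stand.

Things in the scene. Friction and masses are not known exactly. Their poses are not given: they have to be found in the camera images.
- station: the water station, a flat steel base 200 x 360 x 30 mm with a slotted drip grid on its front part. Origin: centre of its underside on the counter; x points to its back, y along its length. The drip grid covers x -90 to +30 mm and y -165 to +165 mm of its top
- foot_a: foot of the upright riser whose coupling holds the spout at the start: steel rosette and column, 52 mm across, 54 mm high, on the station's back part, 85 mm to one side of its middle. Origin: centre of its underside, on top of the station; riser and coupling stand on this axis, the coupling's mouth (its top face, bore 17 mm) 123 mm above this origin
- foot_b: foot of the free riser on the station's other side, same build and coupling, but this riser is clamped higher or lower: its mouth is 112 to 134 mm above this origin, not known beforehand. Pushed straight down into it, the spout meets the locking pawls 6 to 12 mm above home (up to 15 N), then the valve spring (6 to 9 N) over the last 5 mm, and locks; 1.5 mm below home it is hard on the mouth
- sleeve_a (a joint): brass sprung sleeve round the top of foot_a's coupling: 0 sprung up (home), 0.008 m down at its stop. At home its knurled waist, 32 mm across, is 1 to 16 mm below the mouth, and a rim 42 mm across, 4 mm thick, lies under the waist. Spring 4 to 8 N. From 6.5 mm down it frees the spout, which its valve lifts 5 mm; then let go, it stays part-way down until the spout is pulled out (a few N)
- sleeve_b (a joint): the like sleeve on foot_b's coupling: the entering spout pushes it down by itself, and it springs up when the spout locks
- valve_a (a joint): shut-off valve inside the coupling on foot_a: 0 held open by a spout that is home, 0.005 m shut (risen)
- valve_b (a joint): shut-off valve inside the coupling on foot_b: 0 held open by a spout that is home, 0.005 m shut (no spout)
- spout_grip (a point): centre of the steel spout's round upright grip, 20 mm across, 10 mm down to 10 mm up from here, with a 24 mm flange under it (10 to 13 mm down); its pipe leaves at the top along -x (highest point 21 mm up). When home this point is 15 mm above the coupling's mouth. The nipple, 16 mm across with a tapered nose, reaches 41 mm below this point. z up along the nipple. About 180 g
- spout_end (a point): middle of the spout's open end, 78 mm out from the grip's axis and 27 mm below spout_grip; the pipe is 11 mm thick
- tumbler: green glass tumbler, 66 mm across, 85 mm high, on the drip grid; origin at its underside
- paper_cup: white paper cup, 52 mm across, 52 mm high, on the drip grid; origin at its underside
- tub: kraft card tub, 98 mm across, 80 mm high, on the counter beside the station, to the robot's right; origin at its underside
- soap: white soap bottle, 72 mm across, 165 mm high, on the counter beside the station, to the robot's left; origin at its underside
There are look-alikes about, which are no part of the job. Leave any green or orange look-alike of the part that bears spout_grip alone.

How it is judged:
By the outcome, as a careful person would: the job done as asked, in the order asked, and still so for the second after the job is handed in, with the robot touching nothing.
It also fails if it takes over 50 s, if anything falls off the work surface, if the arm or the gripper's body presses on something with over 40 N, if the wrist force passes 120 N, or if a joint passes its speed limit or range.

ROBOT

A 6-joint arm with a two-finger parallel gripper is mounted at the origin on the work surface. World frame = base frame: x ahead of the robot, y to its left, z up, the work surface at z = 0. Lengths are in m, angles in degrees, forces in N, time in s.
With the tool pointing down it reaches from about 0.25 to 0.725 m from the base axis. Payload 9.7 kg.
Tool frame: the origin (TCP) lies at the very end of the fingers, on their centre line; the grasp point (between the pads) lies 19 mm behind it; z points along the fingers, y is the direction in which the jaws open and shut (so a half turn about z gives the same grasp; the last joint's range is limited). The gripper opens to 85 mm and grips with 20 to 120 N. Pads are 22 mm wide; open, the fingers measure 114 mm over their backs; the gripper's body (76 mm by 85 mm) begins 54 mm behind the grasp point. The pads swing forward as they close: fully open they stand 13 mm farther back than shut.
Start: joints at [70.989, 4.979, 10.078, 95.1, 0, 90], TCP at [0.179, 0.52, 0.231] pointing down, gripper open.
Joint ranges: [-179.16, 179.16], [-48.56, 103.87], [-65.8, 70.77], [-126.05, 130.52], [-82.76, 87.17], [-180, 180]. Speed limits (degrees/s): [127.2, 127.2, 147.25, 180, 180, 180].

INTERFACE

Orientations are given as [roll, pitch, yaw] about the fixed x, y, z axes, in that order (R = Rz(yaw) Ry(pitch) Rx(roll)).
In Python, from workcell import bot, camera, ticket gives the robot as it stands.
- The arm moves only by the shell command python3 -m jog 'ROWS' [FORCE]. ROWS is a JSON object of lists of equal length, an entry for each row: "turn": the turn, a rotation vector about the world's x, y, z each as a share of 8 degrees, from -1 to 1, a list of three; "delta_pos": the shift along the world's x, y, z each as a share of 50 mm, from -1 to 1, a list of three; "hand": the opening, from -1 (shut) to 1 (fully open). A call has exactly 10 rows; each row shifts and turns the commanded pose from where the row before left it; what a row does not reach is not made up. A row lasts 1/10 s, in which the tool goes at most 50 mm and 8.59 degrees, less where a joint would pass 70% of its speed; a pose out of reach is approached as far as the arm can. A call with a number of a shift or a turn outside -1 to 1 is refused whole. A call with a gripper value outside its range is refused whole. The fingers move at their own pace and stop on an object; FORCE is the grip in N (left out, the last holds). Time passes only in rows, so rows that do not move let the fingers close, or fill a call up. It gives the time, the measured TCP pose, the force and the opening at its end, in the units of the state.
- bot.get_obs(): the state, without advancing time (a new reading comes with each control period).
- camera(name): name is "scene" or "side" or "wrist"; returns a dict with "frame" (384x512x3 uint8, red, green, blue), "range_z" (384x512 float32, m along the optical axis (not along the pixel's ray), 0 where there is no reading), "fx", "fy", "cx", "cy" (pixels), "extrinsics" (4x4, takes a point from world to camera coordinates); the wrist camera has in their place "mount" (4x4, takes a point from camera to tool coordinates, whose origin is the TCP and whose axes are the flange's). Camera axes: x right, y up, looking along -z (the intrinsics and any distortion apply to the point x, -y, -z); pixel columns grow to the right and rows downward; lengths in m; the calibration is good to about 2 mm. The wrist camera is an equidistant fisheye: a pixel r from the principal point sees the ray r / f radians off the axis. A picture is of the moment at which its call begins: read the wrist's pose just before it.
- ticket.job_done(): hands the job in, once; it reports no verdict.
The state is a dict: "time": time; "q": joint angles; "qd": joint speeds; "joint_efforts": joint torques, N m; "ee_pos": TCP position; "tcp_rot": TCP orientation; "wrist_force": force on the tool from outside, world axes, zero at the start; "torque": the same for the moment, N m; "opening": finger opening in m.
Only numpy, scipy, OpenCV 4.12 (cv2) and the standard library are available. Lean on these libraries where they do the work, as an engineer would, in place of code of your own. Each camera call takes 0.05 s, during which the arm holds its last target.

## Working session

There is one attempt and no reset: what is moved stays moved. The work goes in short steps, Python scripts to look and compute and a shell command to move; the robot and the scene stay as the last step left them, time stands still between calls to the robot, and variables do not carry over. Pictures are saved under pics/ and viewed, and the job is handed in when it is done.

```bash
ls; mkdir -p pics; cat > h.py <<'E'
import numpy as np, cv2
from workcell import bot, camera, ticket
def snap(n,fn=None):
    c=camera(n)
    np.savez(''+n+'.npz',**{k:v for k,v in c.items()})
    if fn: cv2.imwrite('pics/'+fn,cv2.cvtColor(c['frame'],cv2.COLOR_RGB2BGR))
    return c
def world(c,u,v,d):
    x=(u-c['cx'])/c['fx']*d; y=-(v-c['cy'])/c['fy']*d
    E=np.linalg.inv(c['extrinsics']); return (E@np.array([x,y,-d,1]))[:3]
def rayz(c,u,v,z):
    E=np.linalg.inv(c['extrinsics']); o=E[:3,3]
    d=E[:3,:3]@np.array([(u-c['cx'])/c['fx'],-(v-c['cy'])/c['fy'],-1])
    return o+d*(z-o[2])/d[2]
def proj(c,p):
    q=c['extrinsics']@np.append(p,1); return np.array([c['cx']+c['fx']*q[0]/-q[2], c['cy']-c['fy']*q[1]/-q[2]])
E
python3 - <<'E'
from h import *
print(bot.get_obs())
for n in('scene','side','wrist'):
    c=snap(n,n+'0.png'); print(n,{k:v for k,v in c.items() if k not in('frame','range_z')})
E
```

```text
pics
{'time': 0.0, 'q': array([ 7.09889945e+01,  5.01081833e+00,  1.00336609e+01,  9.50983980e+01,
       -9.68327091e-04,  9.00001959e+01]), 'qd': array([-0.04861986, -0.07980429, -0.03421658,  0.00661303, -0.07371746,
       -0.04165794]), 'joint_efforts': array([ 2.36086606e-03, -5.20382273e+01,  4.64810729e+01,  1.63963909e-02,
       -2.67964765e-05, -1.22708244e-05]), 'ee_pos': array([0.17909334, 0.51978568, 0.23057866]), 'tcp_rot': array([-1.79924445e+02,  9.68584605e-04,  1.60988800e+02]), 'wrist_force': array([ 0.27205824, -0.07561159,  0.26355842]), 'torque': array([0.02759561, 0.00481502, 0.00228138]), 'opening': 0.08554847108605139}
scene {'fx': 489.80150444935083, 'fy': 489.80150444935083, 'cx': 257.7653660792187, 'cy': 188.9524599779671, 'extrinsics': array([[-0.15936104,  0.98721809, -0.00212184,  0.06047324],
       [-0.81786061, -0.13081825,  0.56034865,  0.34851663],
       [ 0.55290875,  0.09103312,  0.82825412, -1.68295052],
       [ 0.        ,  0.        ,  0.        ,  1.        ]])}
side {'fx': 357.61327698883906, 'fy': 357.61327698883906, 'cx': 251.90660088518405, 'cy': 190.96845138539558, 'extrinsics': array([[-0.98520486, -0.17137639, -0.00123097,  0.47845025],
       [ 0.13076547, -0.75634564,  0.64096932, -0.12308121],
       [-0.11077805,  0.63132512,  0.76756551, -1.03608661],
       [ 0.        ,  0.        ,  0.        ,  1.        ]])}
wrist {'fx': 297.3186396354542, 'fy': 297.3186396354542, 'cx': 258.20180381622805, 'cy': 188.01980656217887, 'mount': array([[-5.04325597e-04,  9.51200914e-01,  3.08571817e-01,
         7.91291051e-02],
       [ 9.99999715e-01,  6.52982496e-04, -3.78492420e-04,
         1.99369501e-04],
       [-5.61514331e-04,  3.08571538e-01, -9.51200973e-01,
        -1.43328445e-01],
       [ 0.00000000e+00,  0.00000000e+00,  0.00000000e+00,
         1.00000000e+00]])}
```

View pics/scene0.png

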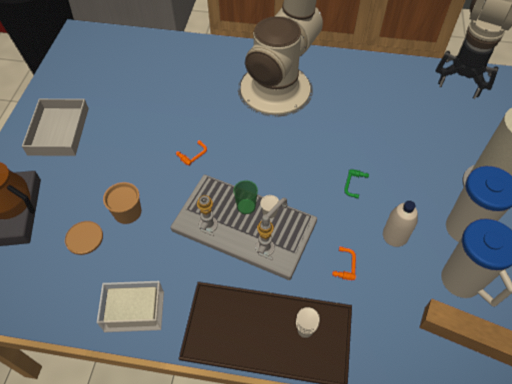

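View pics/side0.png

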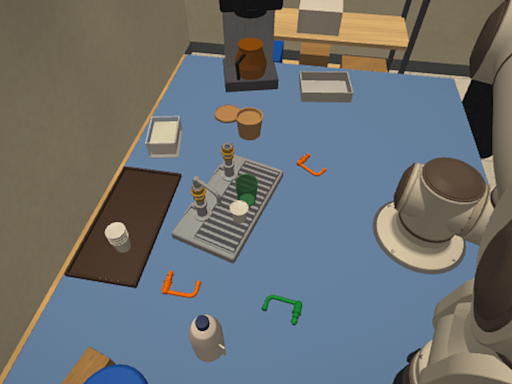

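View pics/wrist0.png

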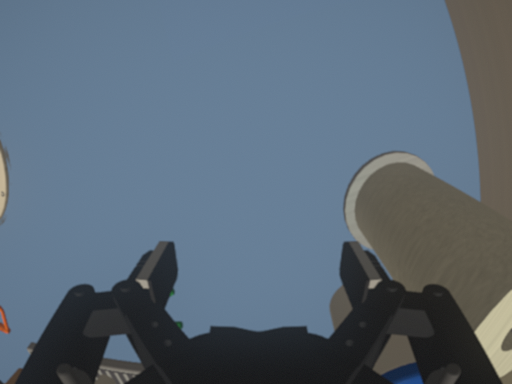

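Scene picture: the steel spout stands on the left-hand riser at about (268,225) and the free coupling is at about (205,205). Look-alikes are orange at (190,152) and (348,265), and green at (355,182). All of these lie on the counter. I'll check the choice in a close crop.

```bash
python3 - <<'E'
from h import *
a=cv2.imread('pics/scene0.png')[165:285,160:330]; cv2.imwrite('pics/sc_crop.png',cv2.resize(a,None,fx=4.5,fy=4.5,interpolation=cv2.INTER_CUBIC)[:600,:800])
a=cv2.imread('pics/side0.png')[130:265,165:295]; cv2.imwrite('pics/si_crop.png',cv2.resize(a,None,fx=4.4,fy=4.4,interpolation=cv2.INTER_CUBIC)[:600,:800])
E
```

```text
(no output)
```

View pics/sc_crop.png

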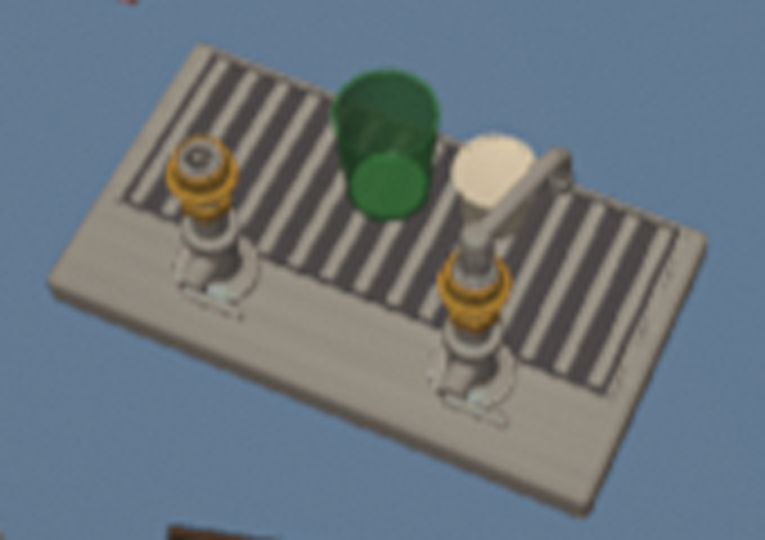

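View pics/si_crop.png

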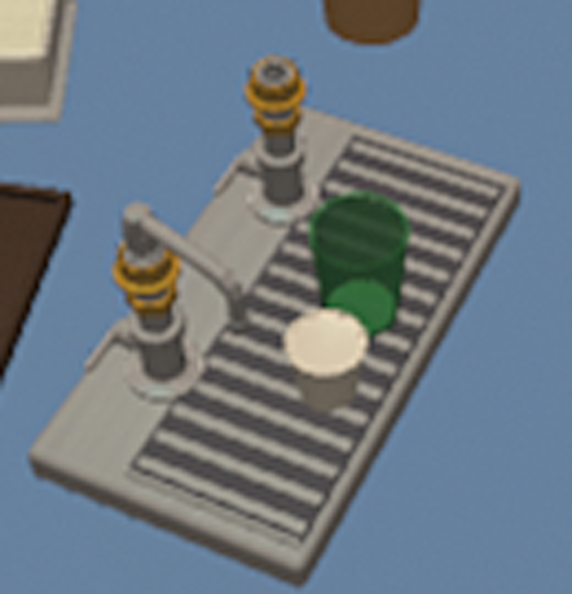

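The choice is clear: the steel spout is in the left riser, with brass sleeves on both risers. Next I measure.

```bash
python3 - <<'E'
from h import *
for n,P in (('scene',dict(L=(50,283),T=(203,45),R=(706,238),B=(583,512))),('side',{})):
    c=dict(np.load(n+'.npz')); 
    for k,(u,v) in P.items():
        print(k,rayz(c,160+(u+.5)/4.5-.5,165+(v+.5)/4.5-.5,0.03 ).round(4))
    d=c['range_z']; vv,uu=np.mgrid[:384,:512]
    x=(uu-c['cx'])/c['fx']*d; y=-(vv-c['cy'])/c['fy']*d
    E=np.linalg.inv(c['extrinsics']); W=np.stack([x,y,-d,np.ones_like(d)],-1)@E.T; W=W[...,:3]
    np.save(n+'_W.npy',W)
    hsv=cv2.cvtColor(c['frame'],cv2.COLOR_RGB2HSV)
    m=(hsv[...,0]>12)&(hsv[...,0]<28)&(hsv[...,1]>130)&(hsv[...,2]>90)&(W[...,2]>.1)&(W[...,2]<.2)
    nn,lab,st,ce=cv2.connectedComponentsWithStats(m.astype(np.uint8))
    for i in range(1,nn):
        if st[i,4]>15:
            p=W[lab==i]; print(n,'brass',st[i],ce[i].round(1),p.mean(0).round(4),p.min(0).round(4),p.max(0).round(4))
E
```

```text
L [ 0.6083 -0.2043  0.03  ]
T [ 0.4194 -0.1515  0.03  ]
R [0.5136 0.1866 0.03  ]
B [0.7056 0.1343 0.03  ]
scene brass [  0 164   9  22 133] [  2.9 173.6] [ 0.6003 -0.6282  0.1784] [ 0.57   -0.6497  0.1732] [ 0.6348 -0.613   0.1836]
scene brass [197 197  16  17 129] [204.8 206.5] [ 0.5919 -0.1024  0.1382] [ 0.5672 -0.1257  0.1112] [ 0.6026 -0.0855  0.1577]
scene brass [  0 203   7   9  28] [  1.8 207.8] [ 0.6645 -0.6312  0.1128] [ 0.6575 -0.6368  0.1011] [ 0.6725 -0.6237  0.1293]
scene brass [257 222  17  17 135] [264.7 231. ] [0.6371 0.0593 0.136 ] [0.6163 0.0384 0.1081] [0.6489 0.0782 0.1574]
side brass [239  38  24  13 238] [250.   44.1] [ 0.6066 -0.6548  0.1796] [ 0.5626 -0.7046  0.1738] [ 0.6515 -0.6106  0.1833]
side brass [235  50   7  11  31] [238.   54.7] [ 0.6504 -0.6304  0.1445] [ 0.6362 -0.6424  0.1176] [ 0.6656 -0.5682  0.1618]
side brass [240  61   7   9  24] [242.4  66.4] [ 0.6286 -0.6054  0.1116] [ 0.6128 -0.6127  0.1004] [ 0.6395 -0.5967  0.1301]
side brass [221 146  13  13  80] [227.3 152.7] [ 0.5756 -0.0952  0.1381] [ 0.5595 -0.1143  0.1157] [ 0.595  -0.0841  0.1573]
side brass [191 186  15  15  99] [198.5 193.6] [0.619  0.0678 0.1348] [0.6032 0.0484 0.1117] [0.6416 0.0792 0.1544]
```

```bash
python3 - <<'E'
from h import *
for n in('scene','side'):
    W=np.load(n+'_W.npy'); 
    m=(abs(W[...,0]-.6)<.12)&(abs(W[...,1]-.06)<.12)&(W[...,2]>.165)&(W[...,2]<.22)
    v,u=np.nonzero(m); p=W[m]; print(n,len(p))
    if len(p):
        c=p.mean(0); U,S,V=np.linalg.svd(p[:,:2]-c[:2]); print(c.round(4),V[0],'deg',np.degrees(np.arctan2(V[0,1],V[0,0])),p.min(0),p.max(0))
        t=(p[:,:2]-c[:2])@V[0]; print('ends',c[:2]+V[0]*t.min(),c[:2]+V[0]*t.max(),'z95',np.percentile(p[:,2],95))
    c=dict(np.load(n+'.npz'))
# rays: scene pixel (crop 475,240 top of spout) with z .189, tip (562,155)
c=dict(np.load('scene.npz'))
f=lambda u,v,z:rayz(c,160+(u+.5)/4.5-.5,165+(v+.5)/4.5-.5,z)
print(f(477,240,.186),f(560,155,.186))
print(f(202,158,.153))
c=dict(np.load('side.npz'))
f=lambda u,v,z:rayz(c,165+(u+.5)/4.4-.5,130+(v+.5)/4.4-.5,z)
print(f(136,213,.189),f(238,280,.186),f(272,72,.153))
E
```

```text
scene 191
[0.6059 0.0717 0.1836] [ 0.87132778 -0.49070143] deg -29.38669529117659 [0.55854216 0.04816091 0.1650134 ] [0.63770834 0.10143886 0.19163718]
ends [0.55767471 0.09891077] [0.63624063 0.05466518] z95 0.1896457950139132
side 187
[0.5944 0.0783 0.1831] [-0.883198   0.4690003] deg 152.03057635730113 [0.55051411 0.05288852 0.16534932] [0.63307475 0.10276634 0.19159518]
ends [0.63238497 0.05817676] [0.55206936 0.10082636] z95 0.19028478847170868
[0.62909161 0.05976948 0.186     ] [0.56854612 0.09647801 0.186     ]
[ 0.58108299 -0.10420878  0.153     ]
[0.62227316 0.06091861 0.189     ] [0.55249003 0.09794594 0.186     ] [ 0.5801348  -0.10756307  0.153     ]
```

```bash
python3 -m jog '{"delta_pos":[[0.42,-0.54,0.06],[0.42,-0.54,0.06],[0.42,-0.54,0.06],[0.42,-0.54,0.06],[0.42,-0.54,0.06],[0.42,-0.54,0.06],[0.42,-0.54,0.06],[0.42,-0.54,0.06],[0.42,-0.54,0.06],[0.42,-0.54,0.06]],"turn":[[0,0,-0.06],[0,0,-0.06],[0,0,-0.06],[0,0,-0.06],[0,0,-0.06],[0,0,-0.06],[0,0,-0.06],[0,0,-0.06],[0,0,-0.06],[0,0,-0.06]],"hand":[1,1,1,1,1,1,1,1,1,1]}' 20; python3 -m jog '{"delta_pos":[[0.42,-0.54,0.06],[0.42,-0.54,0.06],[0.42,-0.54,0.06],[0.42,-0.54,0.06],[0.42,-0.54,0.06],[0.42,-0.54,0.06],[0.42,-0.54,0.06],[0.42,-0.54,0.06],[0.42,-0.54,0.06],[0.2,-0.2,0]],"turn":[[0,0,-0.06],[0,0,-0.06],[0,0,-0.06],[0,0,-0.06],[0,0,-0.06],[0,0,-0.06],[0,0,-0.06],[0,0,-0.06],[0,0,-0.06],[0,0,-0.06]],"hand":[1,1,1,1,1,1,1,1,1,1]}' 20
cat >> h.py <<'E'
from scipy.spatial.transform import Rotation as Ro
def wsnap(fn):
    o=bot.get_obs(); c=camera('wrist')
    T=np.eye(4); T[:3,:3]=Ro.from_euler('xyz',o['tcp_rot'],degrees=True).as_matrix(); T[:3,3]=o['ee_pos']
    c['C2W']=T@c['mount']; np.savez('pics/'+fn[:-4]+'.npz',**c)
    cv2.imwrite('pics/'+fn,cv2.cvtColor(c['frame'],cv2.COLOR_RGB2BGR)); return c,o
def wray(c,u,v):
    x=(u-c['cx'])/c['fx'];y=(v-c['cy'])/c['fy']; r=np.hypot(x,y); s=np.sin(r)/max(r,1e-9)
    d=np.array([x*s,-y*s,-np.cos(r)]); M=c['C2W']; return M[:3,3],M[:3,:3]@d
def wz(c,u,v,z):
    o,d=wray(c,u,v); return o+d*(z-o[2])/d[2]
def wcloud(c):
    d=c['range_z']; vv,uu=np.mgrid[:384,:512]
    x=(uu-c['cx'])/c['fx'];y=(vv-c['cy'])/c['fy']; r=np.hypot(x,y)+1e-9
    t=np.tan(r)/r*d; M=c['C2W']; return np.stack([x*t,-y*t,-d,np.ones_like(d)],-1)@M.T
def wproj(c,p):
    q=np.linalg.inv(c['C2W'])@np.append(p,1); h=np.hypot(q[0],q[1]); r=np.arctan2(h,-q[2])
    return c['cx']+c['fx']*r*q[0]/h, c['cy']-c['fy']*r*q[1]/h
E
python3 - <<'E'
from h import *
c,o=wsnap('w1.png'); print(o['ee_pos'],o['tcp_rot'],o['wrist_force'])
E
```

```text
time: 1.15
ee_pos: [0.3898, 0.2487, 0.2613]
tcp_rot: [-180.0, -0.0, 156.2]
wrist_force: [0.1, -0.2, -0.5]
opening: 0.085
time: 2.15
ee_pos: [0.5894, -0.0053, 0.2877]
tcp_rot: [-180.0, -0.0, 151.3]
wrist_force: [-0.5, 0.5, -0.2]
opening: 0.0856
[ 0.58940292 -0.00534381  0.28765773] [-1.79966149e+02 -1.96667584e-02  1.51254846e+02] [-0.53555378  0.5139857  -0.17156627]
```

View pics/w1.png

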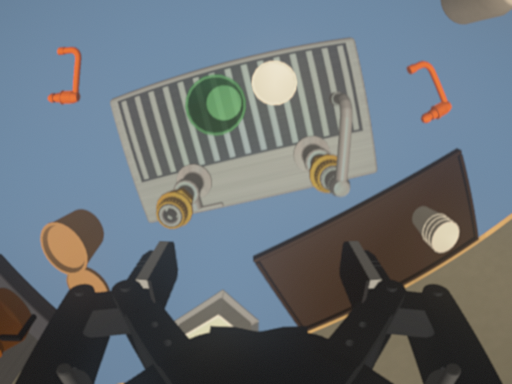

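Wrist view: the free coupling's bore is at about (172,213), the spout's bend at (341,187) and the pipe's end at (341,100). The tumbler (215,104) and paper cup (274,82) are clear of both risers.

```bash
python3 - <<'E'
from h import *
c=dict(np.load('pics/w1.npz')); W=wcloud(c)
for (u,v) in((172,213),(164,207),(178,207),(172,203),(341,188),(343,140),(341,100),(150,190),(120,230)): print(u,v,c['range_z'][v,u].round(4),W[v,u,:3].round(4))
im=cv2.imread('pics/w1.png')
a=cv2.resize(im[150:240,140:220],None,fx=6,fy=6,interpolation=cv2.INTER_CUBIC)
b=cv2.resize(im[130:220,290:370],None,fx=6,fy=6,interpolation=cv2.INTER_CUBIC)
o=np.hstack([a,b])[:, :800]; o=cv2.resize(np.hstack([a,b]),(800,450)); cv2.imwrite('pics/w1c.png',o)
E
```

```text
172 213 0.3217 [ 0.584  -0.1119  0.1335]
164 207 0.2938 [ 0.5693 -0.1041  0.1575]
178 207 0.2966 [ 0.577  -0.092   0.1548]
172 203 0.2931 [ 0.5699 -0.0942  0.1569]
341 188 0.253 [0.6233 0.0588 0.1904]
343 140 0.2443 [0.5868 0.0788 0.186 ]
341 100 0.241 [0.5565 0.0941 0.1785]
150 190 0.4223 [ 0.5593 -0.1721  0.0301]
120 230 0.4762 [ 5.939e-01 -2.820e-01  5.000e-04]
```

View pics/w1c.png

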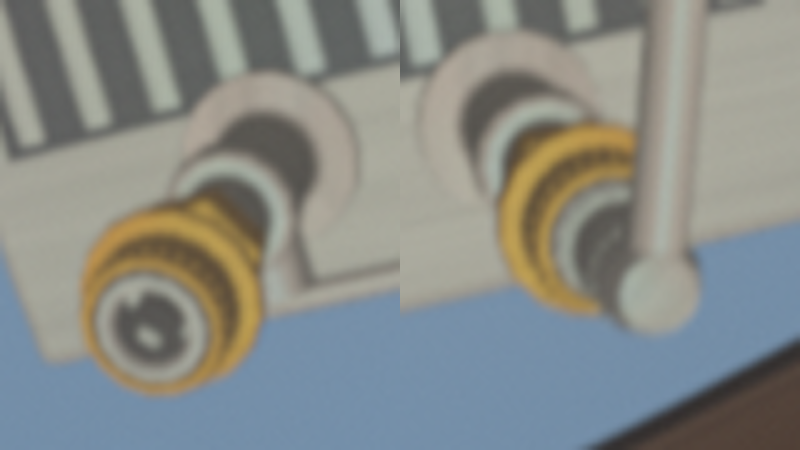

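```bash
python3 - <<'E'
from h import *
c=dict(np.load('pics/w1.npz')); W=wcloud(c)[...,:3]
hsv=cv2.cvtColor(c['frame'],cv2.COLOR_RGB2HSV)
def near(x,y,r,z0,z1): return (np.hypot(W[...,0]-x,W[...,1]-y)<r)&(W[...,2]>z0)&(W[...,2]<z1)
print('b mouth ray',wz(c,170.4,215,.157)); print('spout top ray',wz(c,341.6,189,.190))
# b: height histogram
m=near(.582,-.108,.03,.12,.2); h,e=np.histogram(W[m][:,2],bins=np.arange(.12,.175,.003)); print(list(zip(e.round(3),h)))
top=m&(W[...,2]>.1535)
print('b top pts',top.sum(),W[top].mean(0),np.median(W[top][:,2]),W[top].min(0),W[top].max(0))
m=near(.625,.06,.03,.12,.2); h,e=np.histogram(W[m][:,2],bins=np.arange(.12,.2,.003)); print(list(zip(e.round(3),h)))
top=m&(W[...,2]>.183); top&=near(.625,.06,.013,.18,.2); print(top.sum(),W[top].mean(0))
# brass ellipse fits
br=((hsv[...,0]>12)&(hsv[...,0]<28)&(hsv[...,1]>120)&(hsv[...,2]>80)).astype(np.uint8)
for nm,(x,y) in dict(b=(.582,-.108),a=(.625,.06)).items():
    mm=br.astype(bool)&near(x,y,.035,.1,.2); p=W[mm]; print(nm,mm.sum(),p.mean(0),np.percentile(p[:,2],[5,25,50,75,95]).round(4))
    cs,_=cv2.findContours(mm.astype(np.uint8),cv2.RETR_EXTERNAL,cv2.CHAIN_APPROX_NONE); k=max(cs,key=len); print(cv2.fitEllipse(cv2.convexHull(k)))
E
```

```text
b mouth ray [ 0.58000375 -0.10331357  0.157     ]
spout top ray [0.62455851 0.05897392 0.19      ]
[(np.float64(0.12), np.int64(25)), (np.float64(0.123), np.int64(3)), (np.float64(0.126), np.int64(8)), (np.float64(0.129), np.int64(12)), (np.float64(0.132), np.int64(13)), (np.float64(0.135), np.int64(30)), (np.float64(0.138), np.int64(196)), (np.float64(0.141), np.int64(143)), (np.float64(0.144), np.int64(68)), (np.float64(0.147), np.int64(77)), (np.float64(0.15), np.int64(82)), (np.float64(0.153), np.int64(276)), (np.float64(0.156), np.int64(197)), (np.float64(0.159), np.int64(1)), (np.float64(0.162), np.int64(0)), (np.float64(0.165), np.int64(0)), (np.float64(0.168), np.int64(0)), (np.float64(0.171), np.int64(0))]
b top pts 455 [ 0.57891904 -0.10308854  0.15578056] 0.15579810956854506 [ 0.56347861 -0.12015029  0.15352771] [ 0.59496849 -0.08740076  0.15915274]
[(np.float64(0.12), np.int64(0)), (np.float64(0.123), np.int64(0)), (np.float64(0.126), np.int64(0)), (np.float64(0.129), np.int64(0)), (np.float64(0.132), np.int64(3)), (np.float64(0.135), np.int64(168)), (np.float64(0.138), n
[... 376 characters left out ...]
(0.171), np.int64(23)), (np.float64(0.174), np.int64(21)), (np.float64(0.177), np.int64(24)), (np.float64(0.18), np.int64(44)), (np.float64(0.183), np.int64(110)), (np.float64(0.186), np.int64(351)), (np.float64(0.189), np.int64(95)), (np.float64(0.192), np.int64(0)), (np.float64(0.195), np.int64(0))]
329 [0.62141107 0.05997955 0.18775778]
b 430 [ 0.5750117  -0.09480234  0.14442385] [0.1213 0.1406 0.1415 0.1543 0.1563]
((174.327392578125, 208.26319885253906), (34.545745849609375, 38.33503723144531), 43.05373764038086)
a 350 [0.61449706 0.05298248 0.14287823] [0.137  0.1378 0.1389 0.1508 0.1532]
((324.3818359375, 172.04977416992188), (28.350976943969727, 35.83195877075195), 13.05101203918457)
```

```bash
python3 -m jog '{"delta_pos":[[0.1,0.18,-0.13],[0.1,0.18,-0.13],[0.1,0.18,-0.13],[0.1,0.18,-0.13],[0.1,0.18,-0.13],[0.1,0.18,-0.13],[0.1,0.22,-0.13],[0,0,0],[0,0,0],[0,0,0]],"turn":[[0,0,0.05],[0,0,0],[0,0,0],[0,0,0],[0,0,0],[0,0,0],[0,0,0],[0,0,0],[0,0,0],[0,0,0]],"hand":[1,1,1,1,1,1,1,0.6,0.6,0.6]}' 20
python3 - <<'E'
from h import *
c,o=wsnap('w2.png'); print(o['ee_pos'],o['tcp_rot'],o['wrist_force'])
print(wproj(c,o['ee_pos']), wproj(c,o['ee_pos']-[0,0,.05]),wproj(c,o['ee_pos']-[0,0,.1]))
W=wcloud(c)[...,:3]
T=Ro.from_euler('xyz',o['tcp_rot'],degrees=True).as_matrix()
L=(W-o['ee_pos'])@T   # tool coords
np.save('w2L.npy',L)
m=(abs(L[...,0])<.05)&(abs(L[...,1])<.03)
for z0 in np.arange(.12,.2,.004):
    k=m&(W[...,2]>z0)&(W[...,2]<=z0+.004)
    if k.sum()>5: print(round(z0,3),k.sum(),L[k].min(0)[:2].round(4),L[k].max(0)[:2].round(4))
E
```

```text
time: 3.2
ee_pos: [0.6232, 0.0617, 0.2432]
tcp_rot: [180.0, 0.0, 151.8]
wrist_force: [0.3, 0.6, 0.3]
opening: 0.0683
[0.62315672 0.06173233 0.24322783] [1.79989044e+02 2.75968594e-02 1.51775777e+02] [0.31805569 0.62925747 0.33756121]
(np.float64(257.75804490599216), np.float64(244.81105612391312)) (np.float64(257.8065367337758), np.float64(210.29804573107623)) (np.float64(257.83923758030363), np.float64(188.2415037568149))
0.132 12 [-0.005  -0.0211] [0.0162 0.0197]
0.136 342 [-0.0191 -0.0213] [0.0171 0.0197]
0.14 31 [-0.0119 -0.0176] [0.0128 0.0149]
0.144 35 [-0.0074 -0.0169] [0.013  0.0155]
0.148 124 [-0.0125 -0.0176] [0.0129 0.0154]
0.152 171 [-0.0107 -0.0166] [0.0111 0.0144]
0.156 56 [-0.0046 -0.0122] [0.008  0.0107]
0.16 12 [ 0.0007 -0.0111] [0.0067 0.0089]
0.164 16 [-0.0022 -0.0109] [0.0065 0.0096]
0.168 19 [-0.0011 -0.0115] [0.0069 0.0086]
0.172 17 [ 0.0014 -0.0105] [0.0068 0.0085]
0.176 32 [-0.0056 -0.0112] [0.0065 0.0092]
0.18 76 [-0.0068 -0.0103] [0.05   0.0083]
0.184 863 [-0.0082 -0.0094] [0.05   0.0075]
0.188 449 [-0.0081 -0.0085] [0.0495 0.0066]
```

View pics/w2.png

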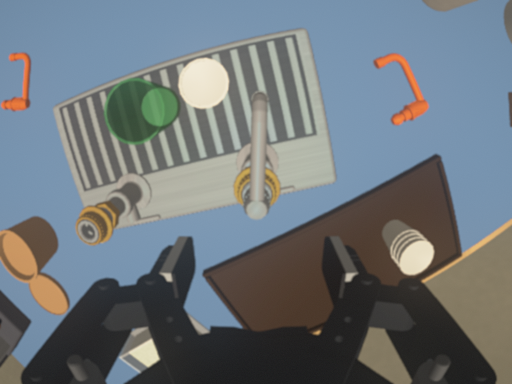

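Both views put the coupling's axis within about 1 mm of the tool axis: the knob is at (256,210) against the expected (258,211). I'll descend around it.

```bash
python3 -m jog '{"delta_pos":[[-0.01,-0.02,-0.3],[0,0,-0.3],[0,0,-0.3],[0,0,-0.3],[0,0,-0.3],[0,0,-0.3],[0,0,-0.2],[0,0,-0.1],[0,0,0],[0,0,0]],"turn":[[0,0,0],[0,0,0],[0,0,0],[0,0,0],[0,0,0],[0,0,0],[0,0,0],[0,0,0],[0,0,0],[0,0,0]],"hand":[0.6,0.6,0.6,0.5,0.4,0.3,0.2,0.1,0.0,0.0]}' 20
python3 - <<'E'
from h import *
c,o=wsnap('w3.png'); print(o['ee_pos'],o['tcp_rot'],o['wrist_force'])
snap('side','side3.png')
a=cv2.imread('pics/side3.png')[100:240,150:300]; cv2.imwrite('pics/side3c.png',cv2.resize(a,None,fx=4,fy=4,interpolation=cv2.INTER_CUBIC))
E
```

```text
time: 4.25
ee_pos: [0.6229, 0.0609, 0.1385]
tcp_rot: [180.0, 0.0, 151.8]
wrist_force: [0.4, 0.4, -0.3]
opening: 0.0428
[0.6228884  0.06091829 0.13854754] [1.79974358e+02 4.28767609e-02 1.51780751e+02] [ 0.38009992  0.43325894 -0.25481123]
```

View pics/w3.png

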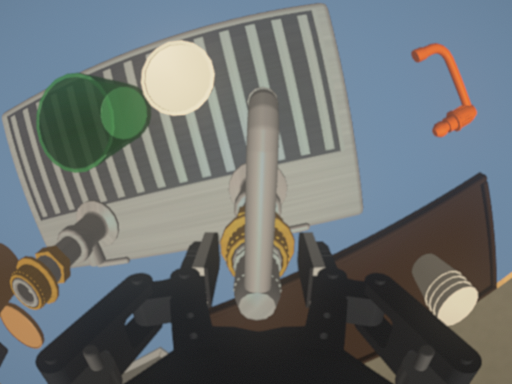

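View pics/side3c.png

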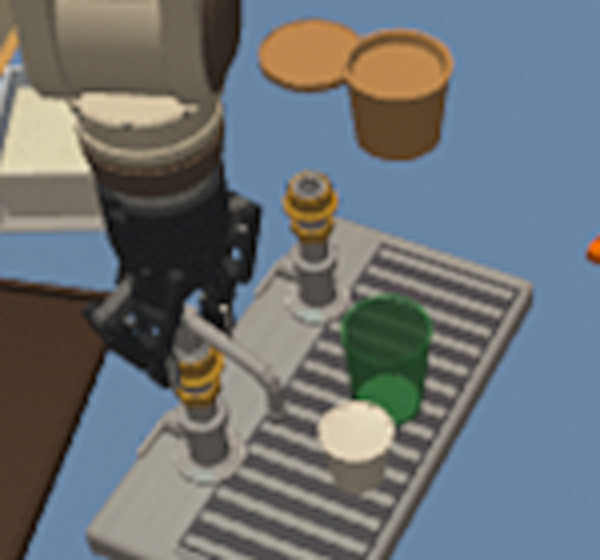

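```bash
python3 -m jog '{"delta_pos":[[0,0,0],[0,0,0],[0,0,0],[0,0,0],[0,0,0],[0,0,0],[0,0,0],[0,0,0],[0,0,0],[0,0,0]],"turn":[[0,0,0],[0,0,0],[0,0,0],[0,0,0],[0,0,0],[0,0,0],[0,0,0],[0,0,0],[0,0,0],[0,0,0]],"hand":[-0.1,-0.2,-0.25,-0.4,-0.4,-0.4,-0.4,-0.4,-0.4,-0.4]}' 25
python3 -c "
from h import *
print(bot.get_obs())"
```

```text
time: 5.35
ee_pos: [0.6225, 0.0605, 0.1381]
tcp_rot: [-180.0, 0.0, 151.8]
wrist_force: [-2.7, -5.5, 4.1]
opening: 0.0312
{'time': 5.35, 'q': array([ 5.57247151e+00,  1.45356863e+01,  1.06357426e+01,  8.61046927e+01,
       -4.80310426e-02,  3.38074364e+01]), 'qd': array([-0.00845206,  0.01589636, -0.12050064,  0.08477625, -0.0061421 ,
       -0.03840976]), 'joint_efforts': array([ 2.66650625e+00, -6.06799436e+01,  4.64328325e+01, -1.38306744e+00,
        1.24126956e+00, -1.81136263e-02]), 'ee_pos': array([0.62252455, 0.06049706, 0.13808391]), 'tcp_rot': array([-1.79957511e+02,  2.28721731e-02,  1.51765046e+02]), 'wrist_force': array([-2.66748709, -5.50145174,  4.10303235]), 'torque': array([-0.97889751,  0.56448545, -0.01929454]), 'opening': 0.031182337936827526}
```

```bash
python3 -m jog '{"delta_pos":[[-0.005,-0.01,-0.02],[-0.005,-0.01,-0.02],[0,0,-0.02],[0,0,-0.02],[0,0,-0.02],[0,0,-0.02],[0,0,-0.02],[0,0,-0.01],[0,0,0],[0,0,0]],"turn":[[0,0,0],[0,0,0],[0,0,0],[0,0,0],[0,0,0],[0,0,0],[0,0,0],[0,0,0],[0,0,0],[0,0,0]],"hand":[-0.4,-0.4,-0.4,-0.4,-0.4,-0.4,-0.4,-0.4,-0.4,-0.4]}' 25
python3 - <<'E'
from h import *
c,o=wsnap('w4.png'); print(o['ee_pos'],o['tcp_rot'],o['wrist_force'],o['opening'])
W=wcloud(c)[...,:3]; L=(W-o['ee_pos'])@Ro.from_euler('xyz',o['tcp_rot'],degrees=True).as_matrix()
k=(abs(L[...,1])<.004)&(L[...,0]>.0)&(L[...,0]<.045)&(W[...,2]>.16); print('pipe z',np.percentile(W[k][:,2],[50,90]))
W=wcloud(dict(np.load('pics/w3.npz')))[...,:3]; k=(abs(L[...,1])<.004)&(L[...,0]>.0)&(L[...,0]<.045)&(W[...,2]>.16); print('before pipe z',np.percentile(W[k][:,2],[50,90]))
E
```

```text
time: 6.35
ee_pos: [0.6225, 0.0604, 0.131]
tcp_rot: [179.9, 0.0, 151.8]
wrist_force: [-2.0, 0.8, 6.7]
opening: 0.0313
[0.62251381 0.06036664 0.13096556] [1.79927143e+02 4.90478845e-02 1.51804287e+02] [-2.01436365  0.81392347  6.74012856] 0.031307019370894376
pipe z [0.1918817  0.22273725]
before pipe z [0.18852802 0.23066275]
```

View pics/w4.png

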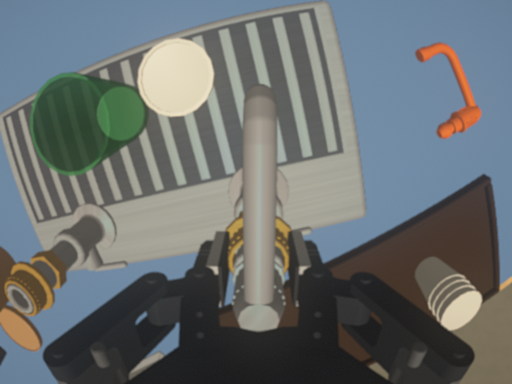

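```bash
python3 - <<'E'
from h import *
a=np.array([.6225,.0602]); d=np.array([np.cos(np.radians(151.8)),np.sin(np.radians(151.8))]); n=np.array([-d[1],d[0]])
for f in('w1','w2','w3','w4'):
    W=wcloud(dict(np.load(f'pics/{f}.npz')))[...,:3]; r=W[...,:2]-a; s=r@d; t=r@n
    for lo,hi in((-.008,.008),(.015,.03),(.03,.05)):
        k=(abs(t)<.003)&(s>lo)&(s<hi)&(W[...,2]>.16)&(W[...,2]<.21); print(f,lo,k.sum(),np.percentile(W[k][:,2],[50,90]).round(4) if k.any() else '')
E
```

```text
w1 -0.008 122 [0.1889 0.1901]
w1 0.015 120 [0.1877 0.1886]
w1 0.03 183 [0.1872 0.1884]
w2 -0.008 164 [0.1888 0.1897]
w2 0.015 165 [0.1876 0.1887]
w2 0.03 250 [0.1874 0.1885]
w3 -0.008 459 [0.1889 0.1898]
w3 0.015 560 [0.1877 0.1885]
w3 0.03 916 [0.1873 0.1883]
w4 -0.008 351 [0.1939 0.1948]
w4 0.015 693 [0.1908 0.1919]
w4 0.03 1129 [0.1891 0.1902]
```

The spout has popped up: its top rose from 0.189 to 0.194. The pipe droops a little in the loose fit. I'll let go and rise to the grip.

```bash
python3 -m jog '{"delta_pos":[[0,0,0],[0,0,0],[0,0,0],[0,0,0.08],[-0.02,0.01,0.15],[0,0,0.15],[0,0,0.15],[0,0,0.15],[0,0,0],[0,0,0]],"turn":[[0,0,0],[0,0,0],[0,0,0],[0,0,0],[0,0,0],[0,0,0],[0,0,0],[0,0,0],[0,0,0],[0,0,0]],"hand":[0,0,0,0,0,0,0,0,0,0]}' 25
python3 - <<'E'
from h import *
c,o=wsnap('w5.png'); print(o['ee_pos'],o['wrist_force'],o['opening'])
a=np.array([.6225,.0602]); d=np.array([np.cos(np.radians(151.8)),np.sin(np.radians(151.8))]); n=np.array([-d[1],d[0]])
W=wcloud(c)[...,:3]; r=W[...,:2]-a; s=r@d; t=r@n
for lo in np.arange(-.012,.08,.008):
        k=(abs(t)<.003)&(s>lo)&(s<lo+.008)&(W[...,2]>.13)&(W[...,2]<.21); print(round(lo+.004,3),k.sum(),np.percentile(W[k][:,2],[50,90]).round(4) if k.any() else '')
k=(abs(t)<.012)&(s>.02)&(s<.06)&(W[...,2]>.175)&(W[...,2]<.21);print('t centre',np.percentile(t[k],[2,50,98]), np.polyfit(s[k],t[k],1))
snap('side','side5.png')
a=cv2.imread('pics/side5.png')[100:240,150:300]; cv2.imwrite('pics/side5c.png',cv2.resize(a,None,fx=4,fy=4,interpolation=cv2.INTER_CUBIC))
E
```

```text
time: 7.4
ee_pos: [0.6213, 0.0605, 0.1645]
tcp_rot: [180.0, 0.0, 151.8]
wrist_force: [-0.1, -0.5, -1.0]
opening: 0.0428
[0.62130254 0.06050263 0.16446486] [-0.05463935 -0.50608303 -0.96393775] 0.04278788329258037
-0.008 25 [0.1936 0.194 ]
0.0 181 [0.1942 0.195 ]
0.008 225 [0.1928 0.1941]
0.016 227 [0.1917 0.1926]
0.024 236 [0.191 0.192]
0.032 252 [0.1904 0.1913]
0.04 260 [0.1898 0.1907]
0.048 267 [0.1892 0.19  ]
0.056 276 [0.1884 0.1892]
0.064 286 [0.1876 0.1886]
0.072 285 [0.1851 0.1868]
0.08 224 [0.1787 0.1819]
t centre [-0.00599398 -0.00070644  0.00442609] [-0.00432379 -0.00057637]
```

View pics/w5.png

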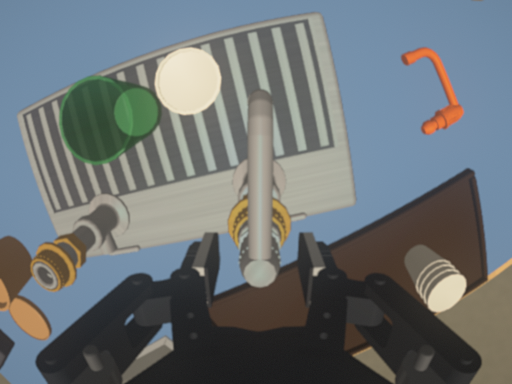

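View pics/side5c.png

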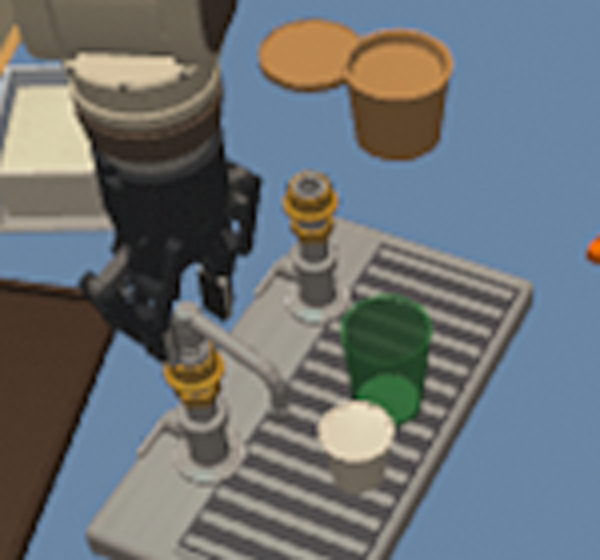

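```bash
python3 -m jog '{"delta_pos":[[0.008,0.014,0.02],[0,0,0],[0,0,0],[0,0,0],[0,0,0],[0,0,0],[0,0,0],[0,0,0],[0,0,0],[0,0,0]],"turn":[[-0.2,-0.38,0],[0,0,0],[0,0,0],[0,0,0],[0,0,0],[0,0,0],[0,0,0],[0,0,0],[0,0,0],[0,0,0]],"hand":[-0.2,-0.35,-0.45,-0.5,-0.6,-0.7,-0.7,-0.7,-0.7,-0.7]}' 80
python3 - <<'E'
from h import *
c,o=wsnap('w6.png'); print(o['ee_pos'],o['tcp_rot'],o['wrist_force'],o['torque'],o['opening'])
E
```

```text
time: 8.5
ee_pos: [0.6215, 0.061, 0.1653]
tcp_rot: [180.0, 3.4, 151.8]
wrist_force: [-1.4, -1.0, 1.8]
opening: 0.0171
[0.62154904 0.0610464  0.16526095] [179.98693114   3.43834741 151.78164216] [-1.43635347 -1.03448354  1.76418764] [-0.37704523  0.34797006 -0.05715545] 0.01708289457041936
```

View pics/w6.png

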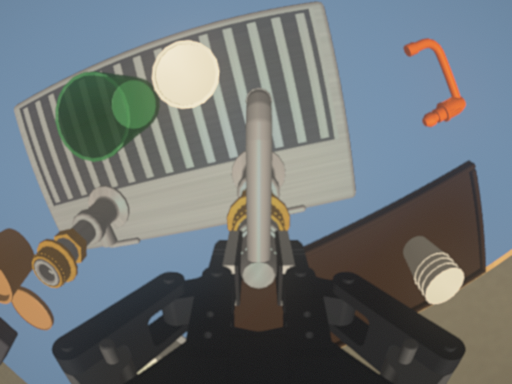

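```bash
python3 -m jog '{"delta_pos":[[0,0,0.05],[0,0,0.08],[0,0,0.1],[0,0,0.1],[0,0,0.12],[0,0,0.15],[0,0,0.2],[0,0,0.2],[0,0,0],[0,0,0]],"turn":[[0,0,0],[0,0,0],[0,0,0],[0,0,0],[0,0,0],[0,0,0],[0.1,0.19,0],[0.1,0.19,0],[0,0,0],[0,0,0]],"hand":[-0.7,-0.7,-0.7,-0.7,-0.7,-0.7,-0.7,-0.7,-0.7,-0.7]}' 80
python3 - <<'E'
from h import *
c,o=wsnap('w7.png'); print(o['ee_pos'],o['tcp_rot'],o['wrist_force'],o['torque'],o['opening'])
for n in('side','scene'):snap(n,n+'7.png')
a=cv2.imread('pics/side7.png')[80:240,150:300]; b=cv2.imread('pics/scene7.png')[130:290,170:320]
cv2.imwrite('pics/s7c.png',cv2.resize(np.hstack([a,b]),None,fx=2.66,fy=3.2,interpolation=cv2.INTER_CUBIC))
W=wcloud(c)[...,:3]; L=(W-o['ee_pos'])@Ro.from_euler('xyz',o['tcp_rot'],degrees=True).as_matrix()
for lo in np.arange(-.012,.084,.008):
        k=(abs(L[...,1])<.003)&(L[...,0]>lo)&(L[...,0]<lo+.008)&(abs(L[...,2]+.02)<.03); print(round(lo+.004,3),k.sum(),np.percentile(-L[k][:,2],[50,90]).round(4) if k.any() else '')
k=(abs(L[...,1])<.012)&(L[...,0]>.02)&(L[...,0]<.06)&(abs(L[...,2]+.02)<.02); print(np.percentile(L[k][:,1],[2,50,98]),np.polyfit(L[k][:,0],L[k][:,1],1))
E
```

```text
time: 9.55
ee_pos: [0.6219, 0.0612, 0.2152]
tcp_rot: [180.0, 0.1, 151.8]
wrist_force: [0.2, 0.4, -2.3]
opening: 0.0172
[0.62191443 0.06116216 0.21521999] [1.79991435e+02 5.07285457e-02 1.51781165e+02] [ 0.1716273   0.41103617 -2.32226304] [-0.00267863 -0.02205454  0.0051779 ] 0.017162611466853033
-0.008 84 [0.0281 0.0288]
0.0 187 [0.0284 0.0292]
0.008 204 [0.0272 0.0283]
0.016 220 [0.0269 0.0277]
0.024 228 [0.0267 0.0274]
0.032 251 [0.0264 0.0273]
0.04 252 [0.0264 0.0273]
0.048 268 [0.0262 0.0272]
0.056 288 [0.026  0.0268]
0.064 302 [0.0252 0.0263]
0.072 283 [0.0221 0.0242]
0.08 197 [0.0146 0.0184]
[-0.00475648  0.00057745  0.0056842 ] [-0.00066733  0.00049956]
```

View pics/w7.png

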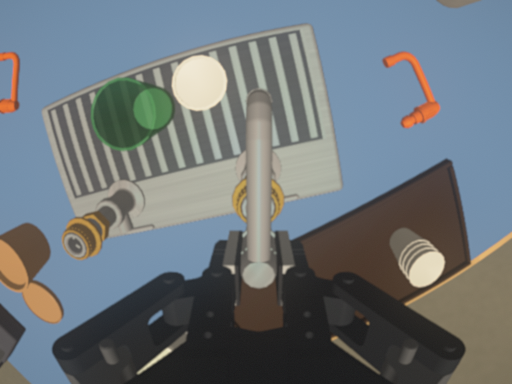

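View pics/s7c.png

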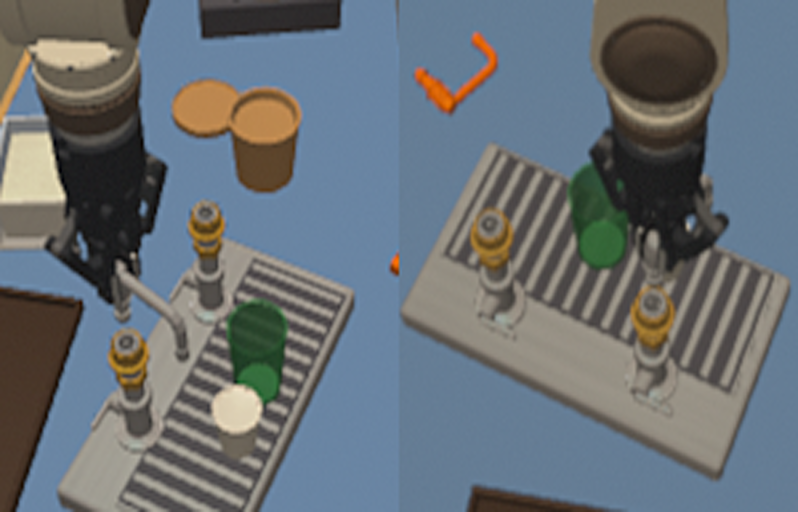

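The spout is out and upright, since its pipe slope matches the slope it had at home. Sleeve a has sprung up. Now I measure mouth b against the held nipple.

```bash
python3 - <<'E'
from h import *
im=cv2.imread('pics/w7.png')
a=cv2.resize(im[210:265,55:115],None,fx=8,fy=8,interpolation=cv2.INTER_CUBIC)
b=cv2.resize(im[250:305,230:290],None,fx=8,fy=8,interpolation=cv2.INTER_CUBIC)
cv2.imwrite('pics/w7c.png',cv2.resize(np.hstack([a,b]),None,fx=.83,fy=.83))
b=cv2.resize(cv2.imread('pics/w2.png')[180:235,225:285],None,fx=8,fy=8,interpolation=cv2.INTER_CUBIC); cv2.imwrite('pics/w2c.png',b)
c=dict(np.load('pics/w7.npz')); W=wcloud(c)[...,:3]
m=(np.hypot(W[...,0]-.5795,W[...,1]+.1035)<.03)&(W[...,2]>.12)&(W[...,2]<.2)
h,e=np.histogram(W[m][:,2],bins=np.arange(.13,.17,.002)); print(list(zip(e.round(3).tolist(),h.tolist())))
E
```

```text
[(0.13, 0), (0.132, 0), (0.134, 0), (0.136, 15), (0.138, 89), (0.14, 273), (0.142, 67), (0.144, 68), (0.146, 80), (0.148, 75), (0.15, 76), (0.152, 107), (0.154, 286), (0.156, 178), (0.158, 1), (0.16, 0), (0.162, 0), (0.164, 0), (0.166, 0), (0.168, 0)]
```

View pics/w7c.png

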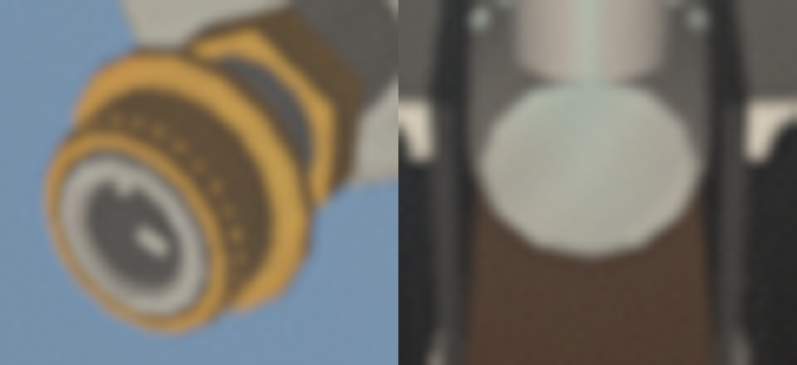

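View pics/w2c.png

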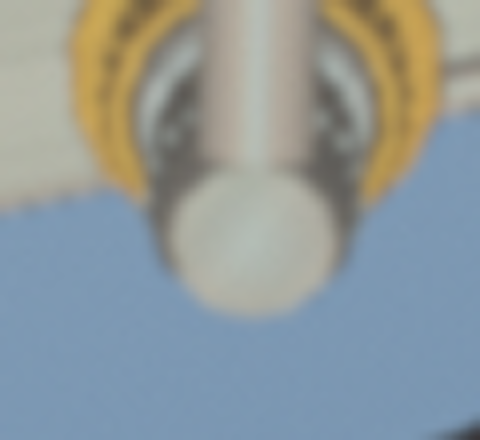

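```bash
python3 - <<'E'
from h import *
c7=dict(np.load('pics/w7.npz')); c2=dict(np.load('pics/w2.npz'));c1=dict(np.load('pics/w1.npz'))
tcp=np.array([.62191,.06116,.21522])
k=wz(c7,258.8,274.9,tcp[2]+.0288); print('knob held',k, 'minus tcp',k-tcp)
print('knob home w2',wz(c2,256.3,210,.189),'w1',wz(c1,341.6,189,.189))
for z in(.155,.157): print('b mouth w7',wz(c7,75.2,244.5,z),'w1',wz(c1,170.4,215,z),'w2?')
# brass a rim now visible: waist top
hsv=cv2.cvtColor(c7['frame'],cv2.COLOR_RGB2HSV); W=wcloud(c7)[...,:3]
br=(hsv[...,0]>12)&(hsv[...,0]<28)&(hsv[...,1]>120)&(hsv[...,2]>80)
for nm,(x,y) in dict(a=(.6225,.0602),b=(.579,-.103)).items():
    mm=br&(np.hypot(W[...,0]-x,W[...,1]-y)<.035)&(W[...,2]>.1); p=W[mm]; print(nm,mm.sum(),np.percentile(p[:,2],[5,25,50,75,95,99]).round(4)); 
    r=mm&(W[...,2]<np.percentile(p[:,2],40)+.002)
    q=p[(p[:,2]>.134)&(p[:,2]<.1425)]; print(q.min(0),q.max(0))
E
```

```text
knob held [0.62228191 0.06153284 0.24402   ] minus tcp [0.00037191 0.00037284 0.0288    ]
knob home w2 [0.62396678 0.06006722 0.189     ] w1 [0.6249916  0.05908184 0.189     ]
b mouth w7 [ 0.57948641 -0.10346672  0.155     ] w1 [ 0.58044041 -0.10430824  0.155     ] w2?
b mouth w7 [ 0.57921761 -0.10147843  0.157     ] w1 [ 0.58000375 -0.10331357  0.157     ] w2?
a 482 [0.1371 0.1378 0.1389 0.152  0.1532 0.1537]
[0.6040767  0.04031305 0.13536966] [0.63893683 0.07963427 0.14218609]
b 580 [0.1198 0.1397 0.141  0.1455 0.1558 0.1562]
[ 0.55978981 -0.11479557  0.13758789] [ 0.59881805 -0.083153    0.142477  ]
```

```bash
python3 -m jog '{"delta_pos":[[-0.143,-0.55,0],[-0.143,-0.55,0],[-0.143,-0.55,0],[-0.143,-0.55,0],[-0.143,-0.55,0],[-0.143,-0.55,0],[0,0,-0.1],[0,0,-0.1],[0,0,0],[0,0,0]],"turn":[[0,0,0.26],[0,0,0.26],[0,0,0.26],[0,0,0.26],[0,0,0.26],[0,0,0.26],[0,0,0],[0,0,0],[0,0,0],[0,0,0]],"hand":[-0.7,-0.7,-0.7,-0.7,-0.7,-0.7,-0.7,-0.7,-0.7,-0.7]}' 80
python3 - <<'E'
from h import *
c,o=wsnap('w8.png'); print(o['ee_pos'],o['tcp_rot'],o['wrist_force'],o['torque'],o['opening'])
for n in('side','scene'):snap(n,n+'8.png')
a=cv2.imread('pics/side8.png')[90:190,185:285]; b=cv2.imread('pics/scene8.png')[150:250,155:255]
cv2.imwrite('pics/s8c.png',cv2.resize(np.hstack([a,b]),None,fx=4,fy=4,interpolation=cv2.INTER_CUBIC))
cv2.imwrite('pics/w8c.png',cv2.resize(cv2.imread('pics/w8.png')[180:300,190:330],None,fx=5,fy=5,interpolation=cv2.INTER_CUBIC))
E
```

```text
time: 10.7
ee_pos: [0.5787, -0.1029, 0.205]
tcp_rot: [180.0, -0.0, 164.3]
wrist_force: [0.5, 0.3, -1.9]
opening: 0.0173
[ 0.5786736  -0.10288259  0.20496309] [ 1.79998193e+02 -2.98569474e-02  1.64321426e+02] [ 0.49280236  0.33563962 -1.93987769] [-0.02759798 -0.02528791 -0.00696847] 0.017294221063600932
```

View pics/w8c.png

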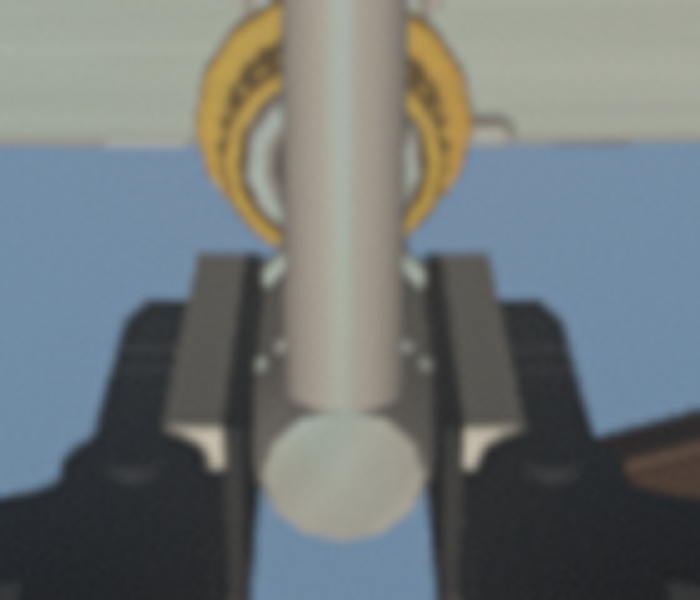

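View pics/s8c.png

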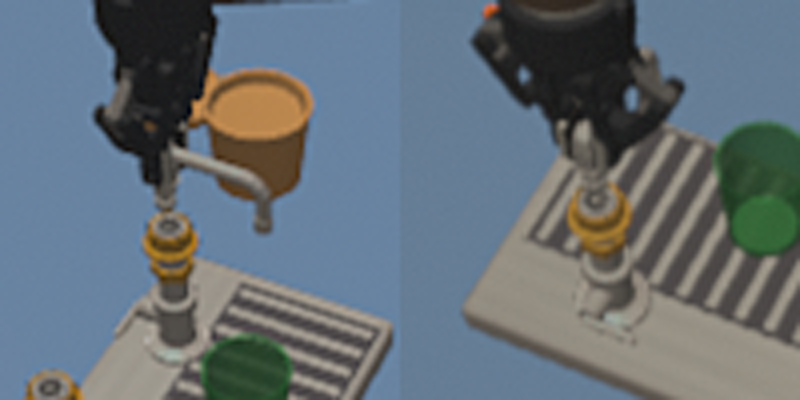

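```bash
python3 - <<'E'
from h import *
a=cv2.imread('pics/side8.png')[120:190,205:255]; b=cv2.imread('pics/scene8.png')[175:245,180:230]
cv2.imwrite('pics/s8d.png',cv2.resize(np.hstack([a,b]),None,fx=8,fy=8,interpolation=cv2.INTER_CUBIC))
for n in('side','scene'):
    c=dict(np.load(n+'.npz'))
    for z in(.03,.1,.1555,.17,.19): print(n,z,'b axis(.5795,-.1035)',proj(c,[.5795,-.1035,z]).round(2),'tcp axis',proj(c,[.579,-.1025,z]).round(2))
c=dict(np.load('pics/w8.npz'))
f=lambda u,v,z:wz(c,190+(u+.5)/5-.5,180+(v+.5)/5-.5,z)
print('rim L/R',f(198,115,.1395),f(470,115,.1395)); print('ring L/R',f(245,160,.1555),f(423,160,.1555))
print('knob',f(344,478,.205+.0288),'pipe',f(344,100,.231))
E
```

```text
side 0.03 b axis(.5795,-.1035) [228.5  175.25] tcp axis [228.59 175.5 ]
side 0.1 b axis(.5795,-.1035) [227.32 159.74] tcp axis [227.41 159.99]
side 0.1555 b axis(.5795,-.1035) [226.3  146.31] tcp axis [226.39 146.56]
side 0.17 b axis(.5795,-.1035) [226.01 142.62] tcp axis [226.11 142.87]
side 0.19 b axis(.5795,-.1035) [225.62 137.4 ] tcp axis [225.71 137.65]
scene 0.03 b axis(.5795,-.1035) [209.   223.52] tcp axis [209.4  223.42]
scene 0.1 b axis(.5795,-.1035) [206.75 210.18] tcp axis [207.16 210.07]
scene 0.1555 b axis(.5795,-.1035) [204.82 198.71] tcp axis [205.25 198.6 ]
scene 0.17 b axis(.5795,-.1035) [204.29 195.57] tcp axis [204.72 195.46]
scene 0.19 b axis(.5795,-.1035) [203.54 191.14] tcp axis [203.98 191.03]
rim L/R [ 0.57295939 -0.12367839  0.1395    ] [ 0.58404984 -0.08424558  0.1395    ]
ring L/R [ 0.57580044 -0.11609465  0.1555    ] [ 0.58256496 -0.0920325   0.1555    ]
knob [ 0.57914101 -0.10268965  0.2338    ] pipe [ 0.54417082 -0.09286186  0.231     ]
```

View pics/s8d.png

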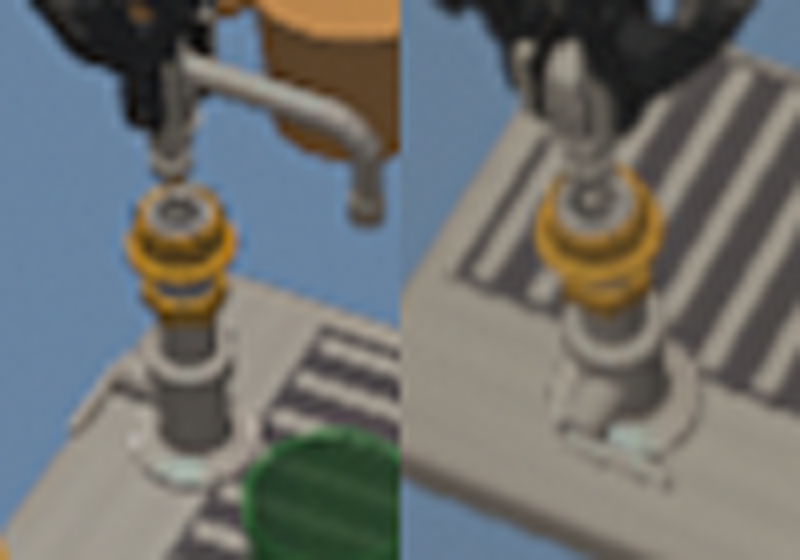

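The wrist and scene views agree that the nipple is about 1.3 mm too far along +y. The side view, and a from the grasp plus the 170 mm spacing, put it about 1.6 mm too far along +x. I'll correct both, lower to just above the mouth, and look again.

```bash
python3 -m jog '{"delta_pos":[[-0.034,-0.022,0],[0,0,-0.07],[0,0,-0.08],[0,0,-0.08],[0,0,0],[0,0,0],[0,0,0],[0,0,0],[0,0,0],[0,0,0]],"turn":[[0,0,0],[0,0,0],[0,0,0],[0,0,0],[0,0,0],[0,0,0],[0,0,0],[0,0,0],[0,0,0],[0,0,0]],"hand":[-0.7,-0.7,-0.7,-0.7,-0.7,-0.7,-0.7,-0.7,-0.7,-0.7]}' 80
python3 - <<'E'
from h import *
c,o=wsnap('w9.png'); print(o['ee_pos'],o['tcp_rot'],o['wrist_force'],o['torque'],o['opening'])
for n in('side','scene'):snap(n,n+'9.png')
a=cv2.imread('pics/side9.png')[120:190,205:255]; b=cv2.imread('pics/scene9.png')[175:245,180:230]
cv2.imwrite('pics/s9d.png',cv2.resize(np.hstack([a,b]),None,fx=8,fy=8,interpolation=cv2.INTER_CUBIC))
cv2.imwrite('pics/w9c.png',cv2.resize(cv2.imread('pics/w9.png')[180:300,190:330],None,fx=5,fy=5,interpolation=cv2.INTER_CUBIC))
E
```

```text
time: 11.85
ee_pos: [0.577, -0.1049, 0.1938]
tcp_rot: [180.0, 0.0, 164.3]
wrist_force: [-0.5, 0.2, -1.9]
opening: 0.0171
[ 0.57698184 -0.10491513  0.19383587] [1.79999989e+02 4.63627734e-03 1.64267178e+02] [-0.51225099  0.22918045 -1.86447595] [ 0.02717315 -0.05213149 -0.00472414] 0.017071240673113084
```

View pics/s9d.png

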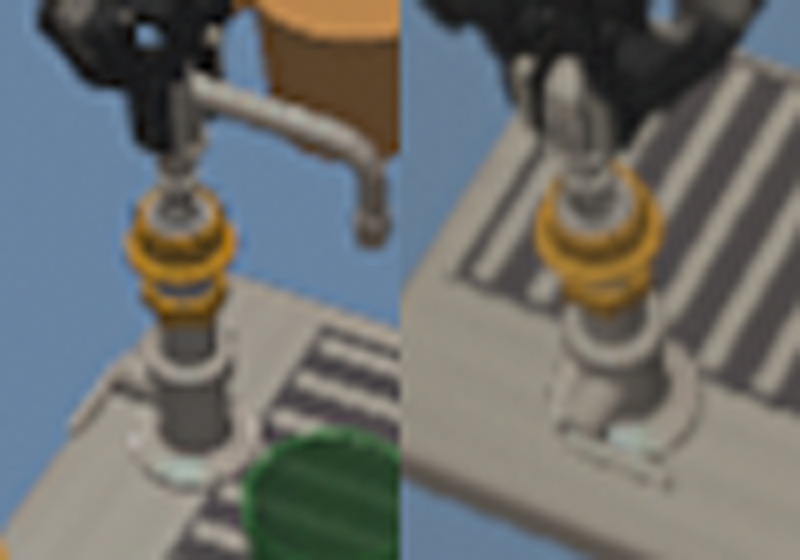

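View pics/w9c.png

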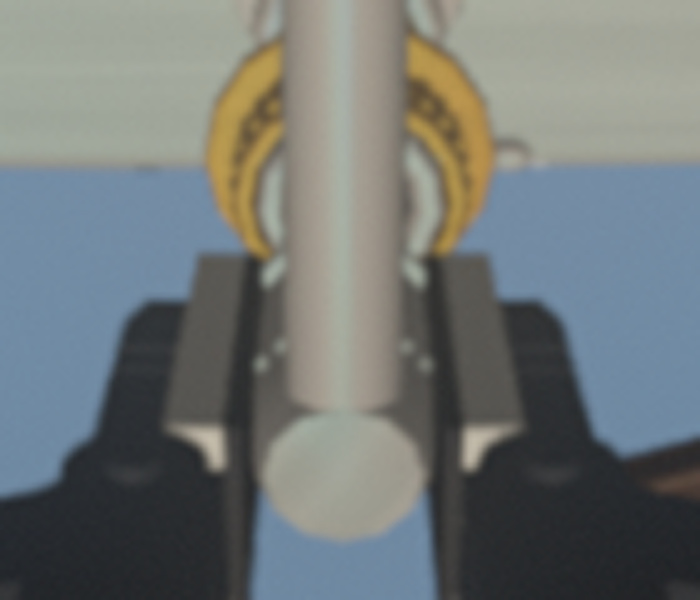

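```bash
python3 -m jog '{"delta_pos":[[0.004,0.015,0],[0,0,0],[0,0,-0.04],[0,0,-0.04],[0,0,-0.04],[0,0,-0.04],[0,0,-0.04],[0,0,-0.02],[0,0,0],[0,0,0]],"turn":[[0,0,0],[0,0,0],[0,0,0],[0,0,0],[0,0,0],[0,0,0],[0,0,0],[0,0,0],[0,0,0],[0,0,0]],"hand":[-0.7,-0.7,-0.7,-0.7,-0.7,-0.7,-0.7,-0.7,-0.7,-0.7]}' 80
python3 - <<'E'
from h import *
o=bot.get_obs();print(o['ee_pos'],o['wrist_force'],o['torque'],o['opening'])
E
```

```text
time: 13.0
ee_pos: [0.5772, -0.1041, 0.1828]
tcp_rot: [-180.0, 0.0, 164.3]
wrist_force: [-0.0, 0.3, -1.9]
opening: 0.0174
[ 0.57715011 -0.10414949  0.18282009] [-0.04893871  0.25224095 -1.85436353] [-0.06428109  0.01342456  0.02549299] 0.01739201527324873
```

```bash
python3 -m jog '{"delta_pos":[[0,0,-0.03],[0,0,-0.03],[0,0,-0.03],[0,0,-0.03],[0,0,0],[0,0,0],[0,0,0],[0,0,0],[0,0,0],[0,0,0]],"turn":[[0,0,0],[0,0,0],[0,0,0],[0,0,0],[0,0,0],[0,0,0],[0,0,0],[0,0,0],[0,0,0],[0,0,0]],"hand":[-0.7,-0.7,-0.7,-0.7,-0.7,-0.7,-0.7,-0.7,-0.7,-0.7]}' 80
python3 - <<'E'
from h import *
o=bot.get_obs();print(o['ee_pos'],o['wrist_force'],o['torque'],o['opening'])
snap('side','side10.png');snap('scene','scene10.png')
a=cv2.imread('pics/side10.png')[120:190,205:255]; b=cv2.imread('pics/scene10.png')[175:245,180:230]
cv2.imwrite('pics/s10d.png',cv2.resize(np.hstack([a,b]),None,fx=8,fy=8,interpolation=cv2.INTER_CUBIC))
E
```

```text
time: 14.0
ee_pos: [0.5772, -0.1041, 0.1768]
tcp_rot: [180.0, 0.0, 164.3]
wrist_force: [-0.8, 0.1, -1.2]
opening: 0.0173
[ 0.57718023 -0.10414176  0.17683172] [-0.82035064  0.07968542 -1.23098374] [ 0.18003518 -0.09402835  0.01246077] 0.017337848387598227
```

View pics/s10d.png

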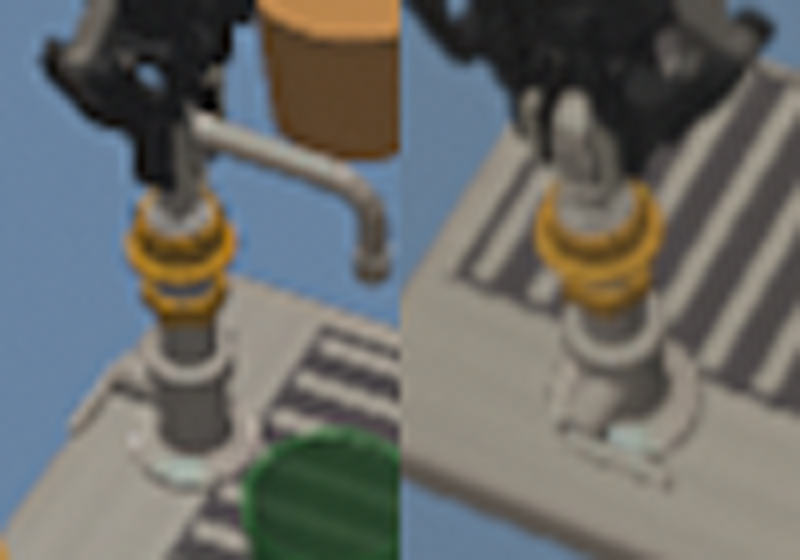

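The nipple is in the bore with under 1 N sideways. I'll go on slowly to the pawls.

```bash
python3 -m jog '{"delta_pos":[[0,0,-0.02],[0,0,-0.02],[0,0,-0.02],[0,0,-0.02],[0,0,-0.02],[0,0,0],[0,0,0],[0,0,0],[0,0,0],[0,0,0]],"turn":[[0,0,0],[0,0,0],[0,0,0],[0,0,0],[0,0,0],[0,0,0],[0,0,0],[0,0,0],[0,0,0],[0,0,0]],"hand":[-0.7,-0.7,-0.7,-0.7,-0.7,-0.7,-0.7,-0.7,-0.7,-0.7]}' 80
python3 - <<'E'
from h import *
o=bot.get_obs();print(o['ee_pos'],o['wrist_force'],o['torque'],o['opening'])
E
```

```text
time: 15.1
ee_pos: [0.5772, -0.1041, 0.1717]
tcp_rot: [180.0, -0.0, 164.3]
wrist_force: [1.0, 1.9, 1.0]
opening: 0.0174
[ 0.5772215  -0.10411029  0.17166915] [0.96099119 1.91103409 0.96819965] [ 0.32002562 -0.13632597  0.02196354] 0.017359589662656008
```

```bash
python3 -m jog '{"delta_pos":[[0.004,0.006,-0.02],[0,0,-0.02],[0,0,-0.02],[0,0,-0.02],[0,0,0],[0,0,0],[0,0,0],[0,0,0],[0,0,0],[0,0,0]],"turn":[[0,0,0],[0,0,0],[0,0,0],[0,0,0],[0,0,0],[0,0,0],[0,0,0],[0,0,0],[0,0,0],[0,0,0]],"hand":[-0.7,-0.7,-0.7,-0.7,-0.7,-0.7,-0.7,-0.7,-0.7,-0.7]}' 80
python3 - <<'E'
from h import *
c,o=wsnap('w11.png');print(o['ee_pos'],o['wrist_force'],o['torque'],o['opening'])
W=wcloud(c)[...,:3]; L=(W-o['ee_pos'])@Ro.from_euler('xyz',o['tcp_rot'],degrees=True).as_matrix()
for lo in (-.004,.02,.036,.052):
        k=(abs(L[...,1])<.003)&(L[...,0]>lo)&(L[...,0]<lo+.008)&(abs(L[...,2]+.02)<.03); print(round(lo+.004,3),k.sum(),np.percentile(-L[k][:,2],[50,90]).round(4) if k.any() else '')
E
```

```text
time: 16.1
ee_pos: [0.5774, -0.104, 0.1682]
tcp_rot: [-180.0, 0.0, 164.3]
wrist_force: [-0.6, -0.1, 5.3]
opening: 0.017
[ 0.57742136 -0.10397647  0.16815584] [-0.62739463 -0.13021776  5.32009703] [-0.00811247  0.16272092  0.06809304] 0.017020213654314484
0.0 194 [0.0285 0.0292]
0.024 246 [0.0268 0.0276]
0.04 258 [0.0265 0.0274]
0.056 291 [0.0261 0.027 ]
```

View pics/w11.png

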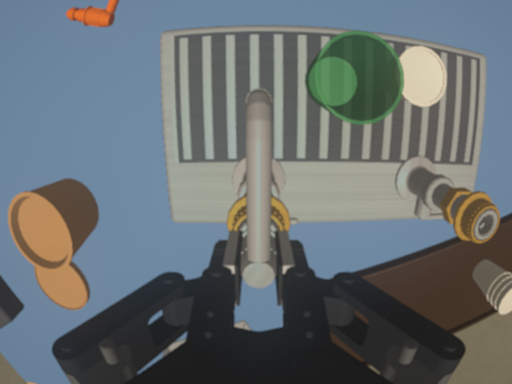

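```bash
python3 -m jog '{"delta_pos":[[0,0,-0.02],[0,0,-0.02],[0,0,-0.02],[0,0,0],[0,0,0],[0,0,0],[0,0,0],[0,0,0],[0,0,0],[0,0,0]],"turn":[[0,0,0],[0,0,0],[0,0,0],[0,0,0],[0,0,0],[0,0,0],[0,0,0],[0,0,0],[0,0,0],[0,0,0]],"hand":[-0.7,-0.7,-0.7,-0.7,-0.7,-0.7,-0.7,-0.7,-0.7,-0.7]}' 80
python3 - <<'E'
from h import *
c,o=wsnap('w12.png');print(o['ee_pos'],o['wrist_force'],o['torque'],o['opening'])
cv2.imwrite('pics/w12c.png',cv2.resize(np.hstack([cv2.imread('pics/w%d.png'%i)[170:300,210:310] for i in(11,12)]),None,fx=4,fy=4,interpolation=cv2.INTER_CUBIC))
E
```

```text
time: 17.15
ee_pos: [0.5775, -0.104, 0.1654]
tcp_rot: [-180.0, 0.1, 164.3]
wrist_force: [-1.3, -0.1, 7.4]
opening: 0.0172
[ 0.57749772 -0.10398989  0.16544423] [-1.27588558 -0.06177701  7.42364433] [-0.00162838  0.21823462 -0.03450912] 0.01723896655583848
```

View pics/w12c.png

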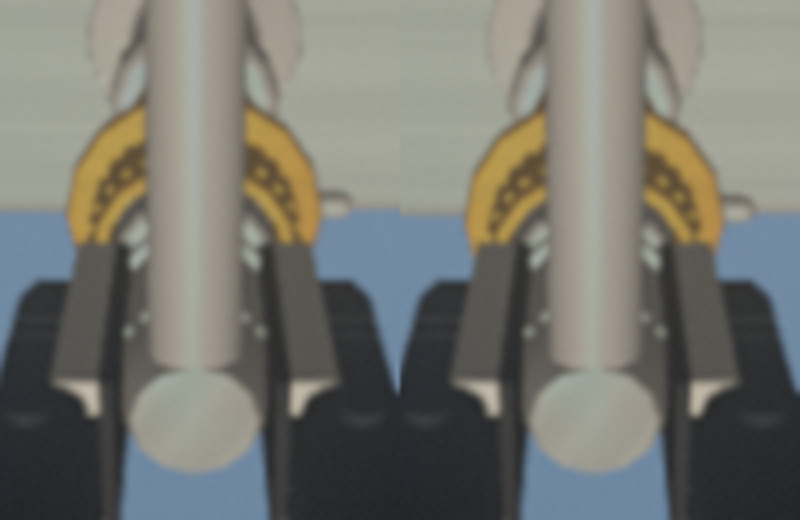

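```bash
python3 -m jog '{"delta_pos":[[0,0,-0.01],[0,0,-0.01],[0,0,-0.01],[0,0,-0.01],[0,0,0],[0,0,0],[0,0,0],[0,0,0],[0,0,0],[0,0,0]],"turn":[[0,0,0],[0,0,0],[0,0,0],[0,0,0],[0,0,0],[0,0,0],[0,0,0],[0,0,0],[0,0,0],[0,0,0]],"hand":[-0.7,-0.7,-0.7,-0.7,-0.7,-0.7,-0.7,-0.7,-0.7,-0.7]}' 80
python3 - <<'E'
from h import *
c,o=wsnap('w13.png');print(o['ee_pos'],o['wrist_force'],o['torque'],o['opening'])
def rim(f):
    c=dict(np.load(f'pics/{f}.npz')); W=wcloud(c)[...,:3]; hsv=cv2.cvtColor(c['frame'],cv2.COLOR_RGB2HSV)
    br=(hsv[...,0]>12)&(hsv[...,0]<28)&(hsv[...,1]>120)&(hsv[...,2]>80)
    r=np.hypot(W[...,0]-.5775,W[...,1]+.104); m=br&(r<.024)&(r>.0165)&(W[...,2]>.12)&(W[...,2]<.17); return m.sum(),np.percentile(W[m][:,2],[25,50,75]).round(4)
for f in('w7','w8','w9','w11','w12','w13'): print(f,rim(f))
E
```

```text
time: 18.2
ee_pos: [0.5774, -0.1039, 0.1634]
tcp_rot: [-180.0, 0.0, 164.3]
wrist_force: [-1.4, 0.2, 6.8]
opening: 0.0171
[ 0.57735604 -0.10392276  0.16341031] [-1.41305573  0.21485448  6.79536343] [0.07246796 0.33559456 0.03238614] 0.01706585312664624
w7 (np.int64(254), array([0.1404, 0.1409, 0.1414]))
w8 (np.int64(234), array([0.1405, 0.141 , 0.1415]))
w9 (np.int64(263), array([0.1405, 0.1409, 0.1413]))
w11 (np.int64(308), array([0.1357, 0.1362, 0.1365]))
w12 (np.int64(314), array([0.1361, 0.1366, 0.137 ]))
w13 (np.int64(324), array([0.1405, 0.1409, 0.1412]))
```

Sleeve b's rim went down 5 mm and is back at its home height of 0.1409, so the spout has locked. I'll give a small extra nudge to make sure it is home.

```bash
python3 -m jog '{"delta_pos":[[0,0,-0.01],[0,0,-0.005],[0,0,0],[0,0,0],[0,0,0],[0,0,0],[0,0,0],[0,0,0],[0,0,0],[0,0,0]],"turn":[[0,0,0],[0,0,0],[0,0,0],[0,0,0],[0,0,0],[0,0,0],[0,0,0],[0,0,0],[0,0,0],[0,0,0]],"hand":[-0.7,-0.7,-0.7,-0.7,-0.7,-0.7,-0.7,-0.7,-0.7,-0.7]}' 80
python3 - <<'E'
from h import *
c,o=wsnap('w14.png');print(o['ee_pos'],o['wrist_force'],o['torque'],o['opening'])
E
```

```text
time: 19.25
ee_pos: [0.5775, -0.1039, 0.1633]
tcp_rot: [180.0, 0.1, 164.3]
wrist_force: [-2.8, 1.0, 10.4]
opening: 0.0169
[ 0.57748594 -0.1039421   0.16331375] [-2.8167956   1.0011738  10.39707682] [ 0.0555979   0.52820285 -0.00613091] 0.016872546057048566
```

```bash
python3 - <<'E'
from h import *
def meas(f,x,y,yaw):
    c=dict(np.load(f'pics/{f}.npz')); W=wcloud(c)[...,:3]; hsv=cv2.cvtColor(c['frame'],cv2.COLOR_RGB2HSV)
    br=(hsv[...,0]>12)&(hsv[...,0]<28)&(hsv[...,1]>120)&(hsv[...,2]>80)
    r=np.hypot(W[...,0]-x,W[...,1]-y); m=br&(r<.024)&(r>.0165)&(W[...,2]>.12)&(W[...,2]<.17)
    d=np.array([np.cos(np.radians(yaw)),np.sin(np.radians(yaw))]); n=np.array([-d[1],d[0]]); q=W[...,:2]-[x,y]; s=q@d;t=q@n
    out=[np.median(W[m][:,2])]
    for lo,hi in((-.006,.006),(.02,.03),(.035,.045),(.05,.06)):
        k=(abs(t)<.003)&(s>lo)&(s<hi)&(W[...,2]>.17)&(W[...,2]<.25); out.append(np.median(W[k][:,2]) if k.any() else 0)
    print(f,np.round(out,4))
for f in('w1','w2','w3'): meas(f,.6225,.0605,151.8)
for f in('w12','w13','w14'): meas(f,.5775,-.104,164.3)
E
```

```text
w1 [0.1379 0.1891 0.1877 0.1873 0.1868]
w2 [0.138  0.1889 0.1877 0.1875 0.1871]
w3 [0.1379 0.189  0.1876 0.1874 0.1871]
w12 [0.1366 0.1938 0.1922 0.192  0.1916]
w13 [0.1409 0.1918 0.1903 0.1901 0.1898]
w14 [0.1409 0.1918 0.1901 0.19   0.1898]
```

Spout top to sleeve rim is 50.9 mm here, against 51.1 mm when it was home in a, so it is fully home. I'll relax the push and open.

```bash
python3 -m jog '{"delta_pos":[[0,0,0.015],[0,0,0],[0,0,0],[0,0,0],[0,0,0],[0,0,0],[0,0,0],[0,0,0],[0,0,0],[0,0,0]],"turn":[[0,0,0],[0,0,0],[0,0,0],[0,0,0],[0,0,0],[0,0,0],[0,0,0],[0,0,0],[0,0,0],[0,0,0]],"hand":[-0.7,-0.7,-0.55,-0.45,-0.35,-0.2,0,0,0,0]}' 40
python3 - <<'E'
from h import *
c,o=wsnap('w15.png');print(o['ee_pos'],o['wrist_force'],o['torque'],o['opening'])
x,y,yaw=.5775,-.104,164.3
W=wcloud(c)[...,:3]; hsv=cv2.cvtColor(c['frame'],cv2.COLOR_RGB2HSV)
br=(hsv[...,0]>12)&(hsv[...,0]<28)&(hsv[...,1]>120)&(hsv[...,2]>80)
r=np.hypot(W[...,0]-x,W[...,1]-y); m=br&(r<.024)&(r>.0165)&(W[...,2]>.12)&(W[...,2]<.17)
d=np.array([np.cos(np.radians(yaw)),np.sin(np.radians(yaw))]); n=np.array([-d[1],d[0]]); q=W[...,:2]-[x,y]; s=q@d;t=q@n
out=[np.median(W[m][:,2])]
for lo,hi in((-.006,.006),(.02,.03),(.035,.045),(.05,.06)):
    k=(abs(t)<.003)&(s>lo)&(s<hi)&(W[...,2]>.17)&(W[...,2]<.25); out.append(np.median(W[k][:,2]) if k.any() else 0)
print(np.round(out,4))
E
```

```text
time: 20.3
ee_pos: [0.5774, -0.1038, 0.1628]
tcp_rot: [180.0, -0.0, 164.3]
wrist_force: [0.3, -0.4, -0.8]
opening: 0.0426
[ 0.57735608 -0.10384672  0.16276739] [ 0.30593062 -0.43874786 -0.79609886] [-0.01046046  0.01193123  0.033128  ] 0.04256295513822601
[0.1409 0.1921 0.1906 0.1904 0.1901]
```

View pics/w15.png

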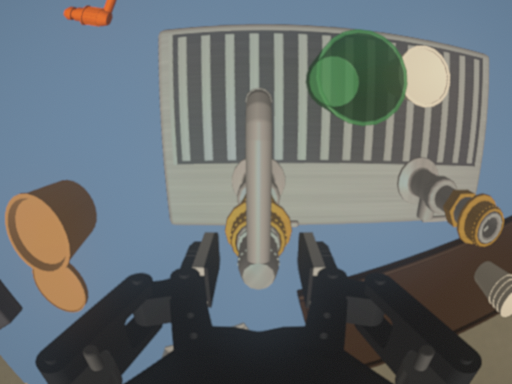

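Free of the hand it reads 51.2 mm (reference 51.1 mm), level and locked. I'll retreat straight up and take a last look.

```bash
python3 -m jog '{"delta_pos":[[0,0,0.1],[0,0,0.2],[0,0,0.3],[0,0,0.3],[0,0,0.3],[0,0,0.3],[0,0,0.3],[0,0,0.2],[0,0,0],[0,0,0]],"turn":[[0,0,0],[0,0,0],[0,0,0],[0,0,0],[0,0,0],[0,0,0],[0,0,0],[0,0,0],[0,0,0],[0,0,0]],"hand":[0,0,0,0,0,0,0,0,0,0]}' 40
python3 - <<'E'
from h import *
c,o=wsnap('w16.png');print(o['ee_pos'],o['wrist_force'])
for n in('side','scene'):snap(n,n+'16.png')
a=cv2.imread('pics/side16.png')[110:260,160:300]; b=cv2.imread('pics/scene16.png')[160:310,170:310]
cv2.imwrite('pics/s16.png',cv2.resize(np.hstack([a,b]),None,fx=2.85,fy=2.85,interpolation=cv2.INTER_CUBIC))
W=wcloud(c)[...,:3]; hsv=cv2.cvtColor(c['frame'],cv2.COLOR_RGB2HSV)
br=(hsv[...,0]>12)&(hsv[...,0]<28)&(hsv[...,1]>120)&(hsv[...,2]>80)
for x,y in((.5775,-.104),(.6225,.0605)):
    r=np.hypot(W[...,0]-x,W[...,1]-y); m=br&(r<.024)&(r>.0165)&(W[...,2]>.12)&(W[...,2]<.17); print('rim',np.median(W[m][:,2]))
x,y,yaw=.5775,-.104,164.3
d=np.array([np.cos(np.radians(yaw)),np.sin(np.radians(yaw))]); n=np.array([-d[1],d[0]]); q=W[...,:2]-[x,y]; s=q@d;t=q@n
for lo,hi in((-.006,.006),(.02,.03),(.035,.045),(.05,.06)):
    k=(abs(t)<.003)&(s>lo)&(s<hi)&(W[...,2]>.17)&(W[...,2]<.25); print(np.median(W[k][:,2]).round(4))
E
```

```text
time: 21.35
ee_pos: [0.5774, -0.1039, 0.2626]
tcp_rot: [-180.0, 0.0, 164.3]
wrist_force: [0.4, -0.3, -1.0]
opening: 0.0426
[ 0.57744276 -0.103861    0.26263543] [ 0.38178991 -0.31345595 -0.98996694]
rim 0.14095534104381574
rim 0.1381379585353579
0.1921
0.1907
0.1903
0.19
```

View pics/s16.png

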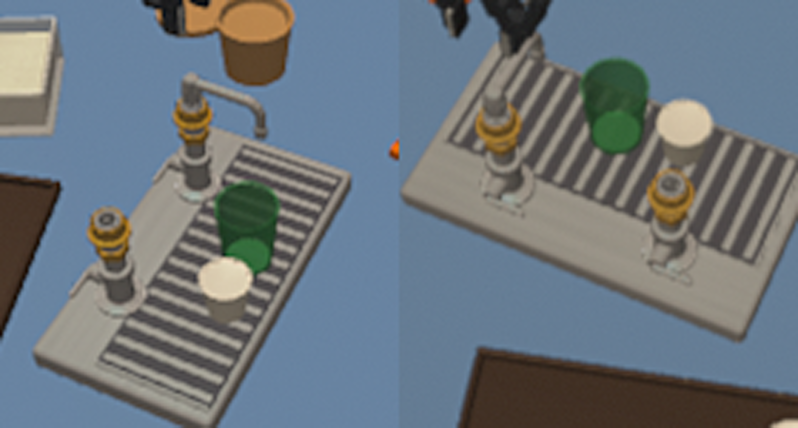

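View pics/w16.png

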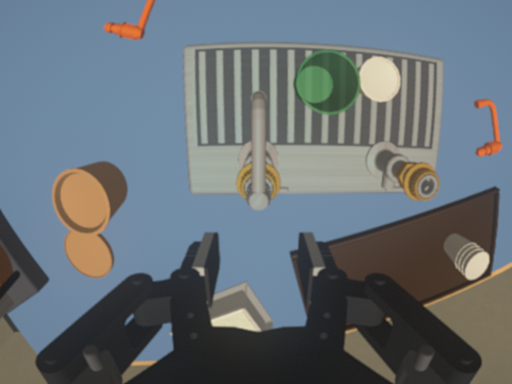

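The spout stands in coupling b, with its knob at (258,200) and its pipe end at (258,98) over the grid. Mouth a is empty at (427,186). Both sleeves are up, and the tumbler, cup and tub stand where they were.

```bash
python3 -c "
from workcell import ticket
print(ticket.job_done())"
```

```text
the job is handed in; nothing more can be done
None
```

The spout is now locked in the free coupling, upright and pointing straight out over the drip grid. I handed the job in at about 21.5 s.

I slid sleeve a down about 7 mm and the spout popped up 5 mm. I then pulled it out, and sleeve a sprang back up. I turned the spout about 12.5° to square it with the station and pushed it into coupling b. The wrist force in the readings I took at the end of each move stayed under about 12 N.

**Last checks:**
- **Fully home:** with the hand off, the spout's top is 51.1 to 51.2 mm above sleeve b's rim, against 51.1 mm when it was home in coupling a.
- **Upright:** the pipe has the same slope as it had at the start.
- **Sleeves:** both rims read at their sprung-up heights, 0.141 m for b and 0.138 m for a.
- **Other items:** the tumbler, paper cup and tub look undisturbed in the last pictures. The soap bottle was not in those crops, but the arm only passed near it at the start, with the fingertips well above its top.

**Disagreements:** the cameras disagreed by 1 to 3 mm on the coupling's position. I corrected this by measuring the held nipple against the mouth before pushing in. At the last nudge on the home stop, the sideways force reached about 3 N, and it was gone once I opened the hand.

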